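# Second course of a firebrick heat screen

## Robot

A 6-joint arm with a two-finger parallel gripper is mounted at the origin on the work surface. World frame = base frame: x ahead of the robot, y to its left, z up, the work surface at z = 0. Lengths are in m, angles in rad, forces in N, time in s.
With the tool pointing down it reaches from about 0.325 to 0.775 m from the base axis. Payload 5.5 kg.
Tool frame: the origin (TCP) lies on the centre line of the jaws, within the pads' length; the fingertips stand manip.tcp_to_tips ahead of it and the grasp point (between the pads) lies 5 mm behind it (manip.tcp_to_tips is the distance from the TCP to the fingertips, in m); z points along the fingers, x is the direction in which the jaws open and shut, and the axes are right-handed (so a half turn about z gives the same grasp; the last joint's range is limited). The gripper opens to 85 mm and grips with 20 to 120 N. Pads are 22 mm wide; open, the fingers measure 114 mm over their backs; the gripper's body (76 mm by 85 mm) begins 54 mm behind the grasp point. The pads swing forward as they close: fully open they stand 13 mm farther back than shut.
Start: joints at [1.166, 0.091, 1.231, -0, 1.82, -0.057], TCP at [0.205, 0.564, 0.245] pointing down, gripper open.
Joint ranges: [-2.87, 2.87], [-0.86, 2.18], [0.17, 2.46], [-1.51, 4.65], [0.06, 2.69], [-2.65, 2.65]. Speed limits (rad/s): [2.57, 2.57, 3.01, 3.14, 3.14, 3.14].

## Interface

Orientations are given as [roll, pitch, yaw] about the fixed x, y, z axes, in that order (R = Rz(yaw) Ry(pitch) Rx(roll)).
In Python, from workcell import manip gives the robot as it stands.
- The arm moves only by the tool play_rows, never from a script. Its argument "plan" is a list that holds one entry, the list of rows, each a list of 7 numbers: the shift along the tool's x, y, z in m, then the turn, a rotation vector about the tool's x, y, z in degrees, then the finger opening in m, from 0 to 0.0854. A call has 1 to 12 rows; each row is the pose to reach, as a shift and turn from the pose measured when the call began, along the tool's axes at that moment; what a row does not reach only later rows make up. A row lasts 1/8 s, in which the tool goes at most 62.5 mm and 10.7 degrees, less where a joint would pass 70% of its speed; a pose out of reach is approached as far as the arm can. A call with a gripper value outside its range is refused whole. The fingers move at their own pace and stop on an object; "newtons" is the grip in N (left out, the last holds). Time passes only in rows, so rows that repeat a pose let the fingers close. It gives the time, the measured TCP pose, the force and the opening at its end, in the units of the state.
- manip.observe(): the state, without advancing time (a new reading comes with each control period).
- manip.grab_frame(name): name is "scene" or "top"; returns (picture, depth): 400x640x3 uint8, red, green, blue; 400x640 float32, m along the optical axis (not along the pixel's ray), 0 where there is no reading.
- manip.get_calibration(name): a dict with "camera_matrix" (3x3 intrinsics, pixels), "pose" (4x4, takes a point from camera to world coordinates). Camera axes: x right, y down, z forward; pixel columns grow to the right and rows downward; lengths in m; the calibration is good to about 2 mm. A picture is of the moment at which its call begins. get_calibration takes no time and is no camera call.
- manip.job_done(): hands the job in, once; it reports no verdict.
The state is a dict: "time_s": time; "q": joint angles; "joint_vel": joint speeds; "effort": joint torques, N m; "eef_pos": TCP position; "eef_rot": TCP orientation; "force": force on the tool from outside, world axes, zero at the start; "wrist_torque": the same for the moment, N m; "gripper_width": finger opening in m.
Only numpy, scipy, OpenCV 4.12 (cv2) and the standard library are available. Lean on these libraries where they do the work, as an engineer would, in place of code of your own. Each camera call takes 0.05 s, during which the arm holds its last target.

## Task

Lay the second course of the firebrick heat screen in running bond: place the two loose full-length pale bricks flat on the first course, in line with it, each one centred over one of its two joints so that it overlaps half of each brick below. Either brick may go over either joint; set them down gently, do not drop them, and do not knock over the brown bottle. The pale half brick and the dark brick are not needed.

Things in the scene. Friction and masses are not known exactly. Their poses are not given: they have to be found in the camera images.
- brick_a_center (a point): centre (half-way up) of a loose pale cream full-length firebrick, 114 mm long (its x axis), 57 mm wide (y), 50 mm high (z, up), about 0.23 kg, flat on the bench near a pale half brick (54 mm long) and a dark red-brown brick of full size, with room around for the fingers; grip it across its 57 mm width
- brick_b_center (a point): centre (half-way up) of the second loose pale cream full-length firebrick, identical to the first: 114 mm (x) by 57 mm (y) by 50 mm (z, up), about 0.23 kg
- course_top (a point): fixed first course: three pale bricks, each 114 x 57 x 50 mm, end to end on a 4 mm steel tray (85 x 374 mm), 6 mm dark mortar joints. The point is the centre of the middle brick's top face, 54 mm above the bench; y along the row, x across it, z up. The joints lie at y = +60 and -60 mm; a brick laid over one has its centre 25 mm above this point; two so laid leave a 6 mm gap.
- bottle_center (a point): centre (half-way up) of a brown bottle with a black cap and white band, 64 mm in diameter and 125 mm high, standing loose on the bench (z axis up) between the robot and the first course; a bystander, to be left standing
There are look-alikes about, which are no part of the job. Leave any orange look-alike of the part that bears brick_a_center alone. Leave any turquoise look-alike of the part that bears brick_b_center alone.

How it is judged:
By the outcome, as a careful person would: the job done as asked, in the order asked, and still so for the second after the job is handed in, with the robot touching nothing.
It also fails if it takes over 48 s, if anything falls off the work surface, if the arm or the gripper's body presses on something with over 40 N, if the wrist force passes 120 N, or if a joint passes its speed limit or range.

## Working session

There is one attempt and no reset: what is moved stays moved. The work goes in short steps, Python scripts to look and compute and a tool call to move; the robot and the scene stay as the last step left them, time stands still between calls to the robot, and variables do not carry over. Pictures are saved under pics/ and viewed, and the job is handed in when it is done.

Besides the shell and the picture viewer there is one more tool, called after "Request:" as name(argument=value, ...), one argument or row to a line, values as JSON. play_rows: Moves the arm, as the interface text tells. Its arguments: {"type":"object","properties":{"plan":{"type":"array"},"newtons":{"type":"number"}},"required":["plan"]}

```bash
ls; mkdir -p pics; python3 - <<'E'
from workcell import manip
import cv2,numpy as np,pickle
print(manip.observe(), manip.tcp_to_tips)
D={}
for n in("scene","top"):
    p,d=manip.grab_frame(n); c=manip.get_calibration(n); D[n]=(p,d,c)
    cv2.imwrite(f"pics/{n}0.png",p[:,:,::-1]); print(n,c)
pickle.dump(D,open("f0.pkl","wb"))
E
```

```text
pics
{'time_s': 0.0, 'q': array([ 1.16628407e+00,  9.18468352e-02,  1.23190952e+00, -3.52615147e-06,
        1.81980857e+00, -5.66964246e-02]), 'joint_vel': array([-0.00056608, -0.00095515, -0.00065486,  0.00046461,  0.00076778,
       -0.00028332]), 'effort': array([ 2.32955223e-03, -4.58745539e+01, -4.18008828e+01,  3.25733288e-05,
        1.19647678e-02, -3.95466009e-05]), 'eef_pos': array([0.20440292, 0.5638263 , 0.2441447 ]), 'eef_rot': array([-3.14148431e+00,  1.96930222e-03,  1.22297974e+00]), 'force': array([-0.91294669, -0.0933374 ,  0.82380116]), 'wrist_torque': array([-0.00799127, -0.00585686,  0.00466108]), 'gripper_width': 0.08516170025299702} 0.014
scene {'camera_matrix': array([[439.95764239,   0.        , 315.468016  ],
       [  0.        , 439.95764239, 196.12990592],
       [  0.        ,   0.        ,   1.        ]]), 'pose': array([[-0.8466757 ,  0.35120809, -0.39974134,  1.01949293],
       [ 0.5320525 ,  0.54779994, -0.64562788,  0.65212252],
       [-0.00777145, -0.75932082, -0.65067004,  0.88991207],
       [ 0.        ,  0.        ,  0.        ,  1.        ]])}
top {'camera_matrix': array([[404.9005582 ,   0.        , 317.22000387],
       [  0.        , 404.9005582 , 200.52092361],
       [  0.        ,   0.        ,   1.        ]]), 'pose': array([[ 0.01099989, -0.99481202,  0.10113385,  0.40061922],
       [-0.99961466, -0.00836213,  0.02646896, -0.17733927],
       [-0.02548594, -0.10138604, -0.99452066,  1.16719457],
       [ 0.        ,  0.        ,  0.        ,  1.        ]])}
```

View pics/scene0.png

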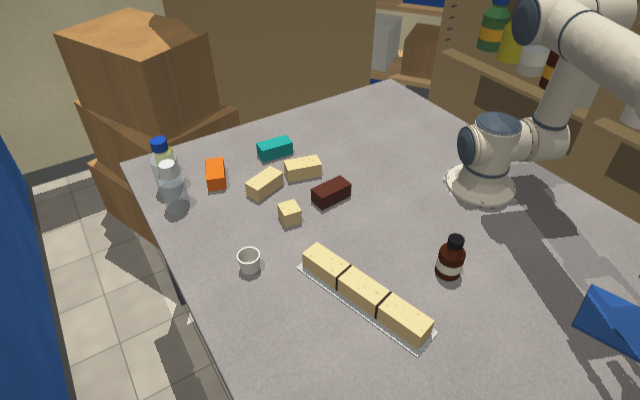

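View pics/top0.png

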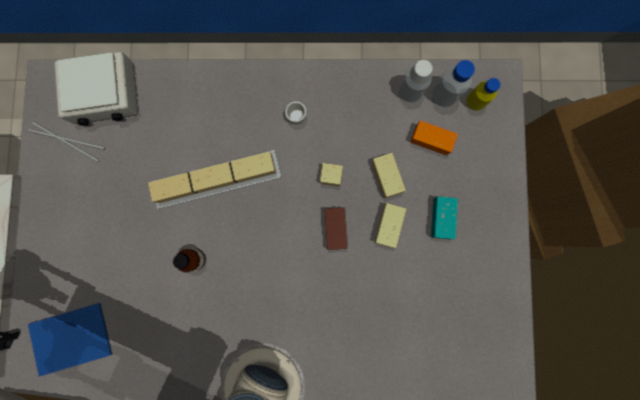

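In the top view, the two full-length pale bricks are at (389,175) and (391,226). The others are the pale half brick (331,174), dark brick (336,228), orange (434,138) and turquoise (445,218), which I leave alone. The course runs from (150,190) to (275,165) and the bottle is at (188,260). Next I measure them from depth and check an enlarged crop.

```bash
cat > h.py <<'E'
import numpy as np,cv2
def cloud(d,c):
    K=c["camera_matrix"];v,u=np.mgrid[:d.shape[0],:d.shape[1]]
    P=np.stack([(u-K[0,2])/K[0,0]*d,(v-K[1,2])/K[1,1]*d,d],-1)
    W=P@c["pose"][:3,:3].T+c["pose"][:3,3]; W[d<=0]=np.nan; return W
def rects(p,W,zlo,zhi,pale=True,amin=60):
    hsv=cv2.cvtColor(p,cv2.COLOR_RGB2HSV).astype(int)
    m=(W[...,2]>zlo)&(W[...,2]<zhi)
    if pale: m&=(hsv[...,0]>15)&(hsv[...,0]<35)&(hsv[...,1]>50)&(hsv[...,2]>100)
    n,l,s,ce=cv2.connectedComponentsWithStats(m.astype(np.uint8),connectivity=4)
    for i in range(1,n):
        if s[i,4]<amin: continue
        w=W[l==i]; (cx,cy),(a,b),an=cv2.minAreaRect((w[:,:2]*1000).astype(np.float32))
        if b>a: a,b,an=b,a,an+90
        print("px",ce[i].round(1),"n",s[i,4],"ctr",round(cx,1),round(cy,1),"size",round(a,1),round(b,1),"long axis deg",round((an+90)%180-90,1),"z",np.median(w[:,2]).round(4), "mean",(w[:,:2].mean(0)*1000).round(1))
E
python3 - <<'E'
import pickle;from h import *
D=pickle.load(open("f0.pkl","rb"))
for n in D:
    p,d,c=D[n];W=cloud(d,c);print(n)
    rects(p,W,.035,.075)
    print(" table z",np.nanmedian(W[(abs(W[...,2])<.02)][:,2]))
    rects(p,W,.035,.14,False)
    if n=="top": cv2.imwrite("pics/crop0.png",cv2.resize(p[120:280,130:470,::-1],None,fx=2.3,fy=2.3,interpolation=cv2.INTER_CUBIC))
E
```

```text
scene
px [26.  41.6] n 456 ctr 1091.7 -1966.4 size 251.6 39.6 long axis deg 1.1 z 0.0553 mean [ 1093.3 -1965.4]
px [292.3  56.9] n 1334 ctr 25.4 -1071.7 size 853.2 30.8 long axis deg -0.1 z 0.055 mean [   58.5 -1072. ]
px [491.9  67.1] n 2249 ctr -631.5 -476.8 size 580.7 254.2 long axis deg 84.1 z 0.0586 mean [-607.3 -501.1]
px [137.9 104.4] n 222 ctr 796.8 -1014.3 size 171.3 9.7 long axis deg -64.7 z 0.0547 mean [  795.7 -1012. ]
px [610.7 124.6] n 1086 ctr -570.7 55.0 size 250.6 194.9 long axis deg 51.0 z 0.0587 mean [-581.4   60.9]
px [302.2 164. ] n 479 ctr 449.2 -347.4 size 114.1 65.5 long axis deg -14.5 z 0.0478 mean [ 452.7 -342.3]
px [263.6 179.5] n 533 ctr 592.0 -343.4 size 120.0 61.3 long axis deg 19.2 z 0.0478 mean [ 593.8 -337.8]
px [289.1 209. ] n 325 ctr 592.8 -182.1 size 61.4 55.4 long axis deg 82.3 z 0.0478 mean [ 594.8 -177.5]
px [324.8 260.6] n 924 ctr 612.6 39.2 size 113.8 60.1 long axis deg -75.1 z 0.0524 mean [616.5  41.9]
px [362.2 286.6] n 1109 ctr 582.5 153.0 size 117.5 60.2 long axis deg -75.6 z 0.0524 mean [586. 157.]
px [405.5 316.7] n 1377 ctr 550.9 269.9 
[... 3182 characters left out ...]
580.9 150.7 size 352.8 58.8 long axis deg -75.1 z 0.0525 mean [579.2 150.1]
px [389.  174.4] n 850 ctr 590.0 -347.3 size 113.8 58.0 long axis deg 18.8 z 0.0485 mean [ 589.3 -346.5]
px [331.3 173.5] n 399 ctr 591.6 -186.1 size 56.7 54.9 long axis deg 82.1 z 0.0487 mean [ 590.7 -186.2]
px [445.7 217.3] n 905 ctr 471.5 -502.3 size 113.8 58.2 long axis deg -4.7 z 0.0486 mean [ 471.1 -500.8]
px [390.8 225.1] n 882 ctr 448.6 -351.3 size 114.1 57.2 long axis deg -15.1 z 0.0486 mean [ 448.3 -350.7]
px [335.9 228.3] n 853 ctr 438.7 -199.8 size 114.1 56.8 long axis deg 4.5 z 0.0488 mean [ 438.1 -199.8]
px [188.  259.9] n 566 ctr 347.6 197.8 size 63.8 56.0 long axis deg -0.3 z 0.0872 mean [348.8 192. ]
```

View pics/crop0.png

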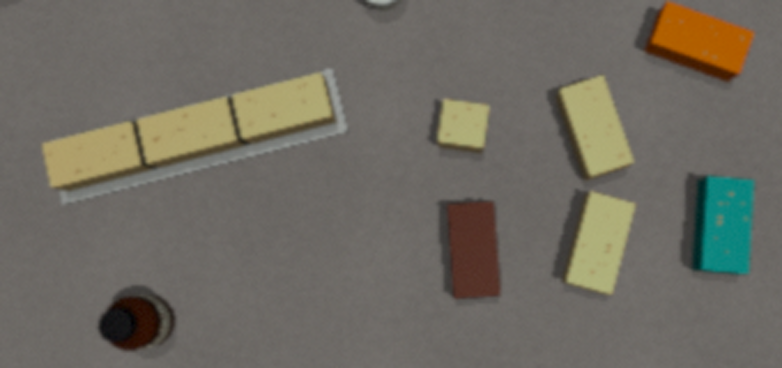

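The enlarged crop confirms it. The two pale 114 mm bricks both measure 114x57 with tops at about 49 mm. The half brick measures 57x55. Now a motion helper.

```bash
cat > m.py <<'E'
import numpy as np
from scipy.spatial.transform import Rotation as R
from workcell import manip
def plan(wps):
    s=manip.observe();p0=s["eef_pos"];R0=R.from_euler("xyz",s["eef_rot"])
    print("t",s["time_s"],"pos",p0.round(4),"rot deg",np.degrees(s["eef_rot"]).round(2),"w",s["gripper_width"],"F",s["force"].round(1))
    pp=p0;py=np.degrees(s["eef_rot"][2])
    for x,y,z,yaw,o,n in wps:
        for k in range(1,n+1):
            f=k/n;P=pp+(np.array([x,y,z])-pp)*f;yw=py+(yaw-py)*f
            t=R0.inv().apply(P-p0);r=(R0.inv()*R.from_euler("xyz",[180,0,yw],degrees=True)).as_rotvec(degrees=True)
            print([*[float(v) for v in t.round(4)],*[float(v) for v in r.round(1)],o],end=",\n")
        pp=np.array([x,y,z]);py=yaw
E
python3 -c "
from m import *
plan([(.42,.12,.25,72,.085,10),(.45,.03,.25,72,.085,2)])"
```

```text
t 0.1 pos [0.2044 0.5639 0.2443] rot deg [-1.800e+02  1.000e-01  7.007e+01] w 0.08522288969445688 F [-0.4  0.1  0.8]
[-0.0344, 0.0354, -0.0005, -0.0, 0.1, -0.2, 0.085],
[-0.0688, 0.0708, -0.001, -0.0, 0.1, -0.4, 0.085],
[-0.1031, 0.1062, -0.0015, -0.0, 0.1, -0.6, 0.085],
[-0.1375, 0.1416, -0.0021, -0.0, 0.1, -0.8, 0.085],
[-0.1719, 0.177, -0.0026, -0.0, 0.1, -1.0, 0.085],
[-0.2063, 0.2124, -0.0031, -0.0, 0.1, -1.2, 0.085],
[-0.2407, 0.2478, -0.0036, -0.0, 0.1, -1.4, 0.085],
[-0.275, 0.2832, -0.0041, -0.0, 0.1, -1.5, 0.085],
[-0.3094, 0.3186, -0.0046, -0.0, 0.1, -1.7, 0.085],
[-0.3438, 0.354, -0.0052, -0.0, 0.1, -1.9, 0.085],
[-0.381, 0.3834, -0.0051, -0.0, 0.1, -1.9, 0.085],
[-0.4182, 0.4128, -0.005, -0.0, 0.1, -1.9, 0.085],
```

Request:
play_rows(
  plan=[
    [[-0.034,0.035,0,0,0.1,-0.2,0.085],[-0.069,0.071,-0.001,0,0.1,-0.4,0.085],[-0.103,0.106,-0.0015,0,0.1,-0.6,0.085],[-0.1375,0.142,-0.002,0,0.1,-0.8,0.085],[-0.172,0.177,-0.003,0,0.1,-1,0.085],[-0.206,0.212,-0.003,0,0.1,-1.2,0.085],[-0.241,0.248,-0.004,0,0.1,-1.4,0.085],[-0.275,0.283,-0.004,0,0.1,-1.5,0.085],[-0.309,0.319,-0.005,0,0.1,-1.7,0.085],[-0.344,0.354,-0.005,0,0.1,-1.9,0.085],[-0.381,0.383,-0.005,0,0.1,-1.9,0.085],[-0.418,0.413,-0.005,0,0.1,-1.9,0.085]],
  ],
  newtons=60,
)

```text
time_s: 1.6
eef_pos: [0.4504, 0.0286, 0.2496]
eef_rot: [-3.141, 0.0, 1.256]
force: [0.2, 0.8, -0.3]
gripper_width: 0.0845
```

```bash
python3 -c "
from m import *
plan([(.4486,-.3513,.20,74.9,.085,9),(.4486,-.3513,.12,74.9,.085,3)])"
```

```text
t 1.6 pos [0.4504 0.0286 0.2496] rot deg [-179.96    0.     71.97] w 0.0844770365555819 F [ 0.2  0.8 -0.3]
[-0.0402, 0.0129, 0.0055, -0.0, 0.0, -0.3, 0.085],
[-0.0804, 0.0258, 0.011, -0.0, 0.0, -0.7, 0.085],
[-0.1206, 0.0386, 0.0165, -0.0, 0.0, -1.0, 0.085],
[-0.1608, 0.0515, 0.022, -0.0, 0.0, -1.3, 0.085],
[-0.201, 0.0644, 0.0275, -0.0, 0.0, -1.6, 0.085],
[-0.2412, 0.0773, 0.033, -0.0, 0.0, -2.0, 0.085],
[-0.2814, 0.0902, 0.0385, -0.0, 0.0, -2.3, 0.085],
[-0.3216, 0.1031, 0.044, -0.0, 0.0, -2.6, 0.085],
[-0.3618, 0.1159, 0.0495, -0.0, 0.0, -2.9, 0.085],
[-0.3618, 0.116, 0.0762, -0.0, 0.0, -2.9, 0.085],
[-0.3618, 0.116, 0.1028, -0.0, 0.0, -2.9, 0.085],
[-0.3618, 0.116, 0.1295, -0.0, 0.0, -2.9, 0.085],
```

Request:
play_rows(
  plan=[
    [[-0.04,0.013,0.0055,0,0,-0.3,0.085],[-0.08,0.026,0.011,0,0,-0.7,0.085],[-0.121,0.039,0.0165,0,0,-1,0.085],[-0.161,0.0515,0.022,0,0,-1.3,0.085],[-0.201,0.064,0.0275,0,0,-1.6,0.085],[-0.241,0.077,0.033,0,0,-2,0.085],[-0.281,0.09,0.0385,0,0,-2.3,0.085],[-0.322,0.103,0.044,0,0,-2.6,0.085],[-0.362,0.116,0.0495,0,0,-2.9,0.085],[-0.362,0.116,0.076,0,0,-2.9,0.085],[-0.362,0.116,0.103,0,0,-2.9,0.085],[-0.362,0.116,0.1295,0,0,-2.9,0.085]],
  ],
)

```text
time_s: 3.1
eef_pos: [0.4482, -0.3515, 0.1184]
eef_rot: [-3.14, -0.001, 1.306]
force: [0.2, 0.5, 0.5]
gripper_width: 0.0848
```

```bash
python3 - <<'E'
from m import *
plan([(.4486,-.3513,.028,74.9,.085,5),(.4486,-.3513,.028,74.9,.085,2),(.4486,-.3513,.028,74.9,.04,5)])
import cv2
p,d=manip.grab_frame("scene");cv2.imwrite("pics/s1.png",cv2.resize(p[60:280,180:420,::-1],None,fx=2.6,fy=2.6))
E
```

```text
t 3.1 pos [ 0.4482 -0.3515  0.1184] rot deg [-1.799e+02 -3.000e-02  7.485e+01] w 0.08481296068868553 F [0.2 0.5 0.5]
[0.0001, 0.0001, 0.0181, -0.1, -0.0, -0.0, 0.085],
[0.0001, 0.0002, 0.0362, -0.1, -0.0, -0.0, 0.085],
[0.0002, 0.0003, 0.0542, -0.1, -0.0, -0.0, 0.085],
[0.0002, 0.0004, 0.0723, -0.1, -0.0, -0.0, 0.085],
[0.0003, 0.0005, 0.0904, -0.1, -0.0, -0.1, 0.085],
[0.0003, 0.0005, 0.0904, -0.1, -0.0, -0.1, 0.085],
[0.0003, 0.0005, 0.0904, -0.1, -0.0, -0.1, 0.085],
[0.0003, 0.0005, 0.0904, -0.1, -0.0, -0.1, 0.04],
[0.0003, 0.0005, 0.0904, -0.1, -0.0, -0.1, 0.04],
[0.0003, 0.0005, 0.0904, -0.1, -0.0, -0.1, 0.04],
[0.0003, 0.0005, 0.0904, -0.1, -0.0, -0.1, 0.04],
[0.0003, 0.0005, 0.0904, -0.1, -0.0, -0.1, 0.04],
```

View pics/s1.png

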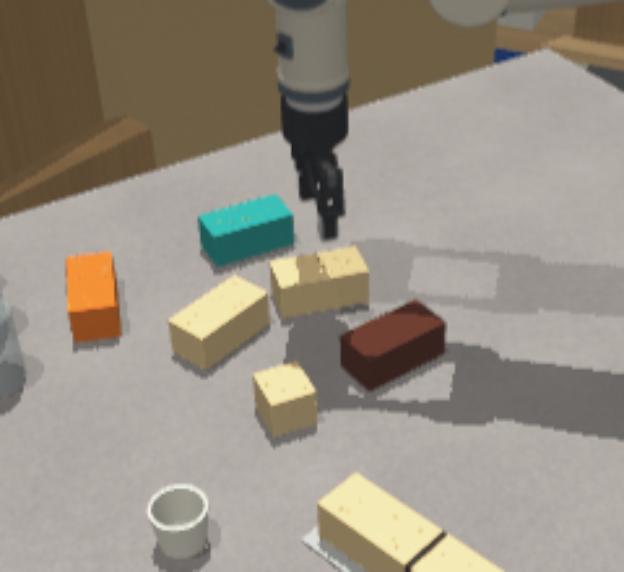

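The open gripper hangs over the pale brick at crop (320,280), with the fingers across its width. I descend and close.

Request:
play_rows(
  plan=[
    [[0,0,0.018,-0.1,0,0,0.085],[0,0,0.036,-0.1,0,0,0.085],[0,0,0.054,-0.1,0,0,0.085],[0,0,0.072,-0.1,0,0,0.085],[0,0.0005,0.082,-0.1,0,-0.1,0.085],[0,0.0005,0.09,-0.1,0,-0.1,0.085],[0,0.0005,0.09,-0.1,0,-0.1,0.085],[0,0.0005,0.09,-0.1,0,-0.1,0.045],[0,0.0005,0.09,-0.1,0,-0.1,0.045],[0,0.0005,0.09,-0.1,0,-0.1,0.045],[0,0.0005,0.09,-0.1,0,-0.1,0.045],[0,0.0005,0.09,-0.1,0,-0.1,0.045]],
  ],
  newtons=60,
)

```text
time_s: 4.65
eef_pos: [0.4473, -0.3504, 0.025]
eef_rot: [-3.138, -0.002, 1.308]
force: [0.3, 0.1, 5.5]
gripper_width: 0.0563
```

```bash
python3 -c "
from m import *
plan([(.4486,-.3513,.21,74.9,.045,6),(.53,-.12,.21,45,.045,6)])"
```

```text
t 4.65 pos [ 0.4473 -0.3504  0.025 ] rot deg [-1.7978e+02 -1.4000e-01  7.4950e+01] w 0.05628578825634199 F [0.3 0.1 5.5]
[-0.0, 0.0001, -0.0308, -0.2, -0.1, 0.0, 0.045],
[-0.0, 0.0003, -0.0617, -0.2, -0.1, 0.0, 0.045],
[-0.0, 0.0004, -0.0925, -0.2, -0.1, 0.0, 0.045],
[-0.0001, 0.0005, -0.1233, -0.2, -0.1, 0.0, 0.045],
[-0.0001, 0.0006, -0.1541, -0.2, -0.1, 0.0, 0.045],
[-0.0001, 0.0008, -0.185, -0.2, -0.1, 0.0, 0.045],
[0.0407, 0.0039, -0.1849, -0.2, -0.1, 5.0, 0.045],
[0.0814, 0.007, -0.1848, -0.2, -0.1, 10.0, 0.045],
[0.1222, 0.01, -0.1847, -0.2, -0.1, 15.0, 0.045],
[0.1629, 0.0131, -0.1846, -0.2, -0.1, 20.0, 0.045],
[0.2037, 0.0162, -0.1845, -0.2, -0.1, 25.0, 0.045],
[0.2444, 0.0193, -0.1844, -0.3, -0.1, 29.9, 0.045],
```

Request:
play_rows(
  plan=[
    [[0,0,-0.02,0,0,0,0.045],[0,0,-0.05,0,0,0,0.045],[0,0,-0.09,0,0,0,0.045],[0,0,-0.125,0,0,0,0.045],[0,0,-0.155,0,0,0,0.045],[0,0,-0.185,0,0,0,0.045],[0.04,0.004,-0.185,0,0,5,0.045],[0.081,0.007,-0.185,0,0,10,0.045],[0.122,0.01,-0.185,0,0,15,0.045],[0.163,0.013,-0.185,0,0,20,0.045],[0.204,0.016,-0.185,0,0,25,0.045],[0.244,0.019,-0.185,0,0,30,0.045]],
  ],
)

```text
time_s: 6.15
eef_pos: [0.5295, -0.1189, 0.2111]
eef_rot: [-3.137, -0.0, 0.782]
force: [0.0, 0.1, -1.2]
gripper_width: 0.0563
```

```bash
python3 - <<'E'
from m import *
from h import *
p,d=manip.grab_frame("top");W=cloud(d,manip.get_calibration("top"))
cv2.imwrite("pics/t2.png",p[:,:,::-1]);rects(p,W,.15,.27); rects(p,W,.035,.08)
plan([(.5649,.2096,.20,15,.045,9)])
E
```

```text
px [296.  202.6] n 198 ctr 495.6 -101.5 size 35.9 35.0 long axis deg -44.4 z 0.2343 mean [ 490.4 -103.3]
px [434.4 136. ] n 665 ctr 698.8 -474.9 size 109.1 52.7 long axis deg 70.2 z 0.0483 mean [ 699.  -474.2]
px [389.  174.4] n 857 ctr 590.0 -347.3 size 114.2 58.0 long axis deg 18.7 z 0.0484 mean [ 589.2 -346.5]
px [239.3 168.2] n 290 ctr 602.5 71.0 size 56.2 45.8 long axis deg 12.3 z 0.0527 mean [603.4  72. ]
px [210.7 176.4] n 836 ctr 580.4 152.3 size 116.1 58.3 long axis deg -75.3 z 0.0526 mean [579.5 151.9]
px [337.7 175.2] n 141 ctr 589.3 -202.6 size 53.8 23.3 long axis deg -7.6 z 0.0484 mean [ 586.1 -203.9]
px [169.5 187. ] n 820 ctr 549.6 267.2 size 113.4 57.2 long axis deg -75.2 z 0.0526 mean [548.6 267. ]
t 6.2 pos [ 0.5307 -0.1145  0.2111] rot deg [-179.61   -0.2    44.8 ] w 0.05615966191544692 F [ 1.   3.7 -1.7]
[0.0281, -0.0229, 0.0015, -0.4, -0.2, 3.3, 0.045],
[0.0561, -0.0457, 0.003, -0.4, -0.2, 6.6, 0.045],
[0.0842, -0.0686, 0.0044, -0.4, -0.2, 9.9, 0.045],
[0.1122, -0.0915, 0.0059, -0.4, -0.1, 13.2, 0.045],
[0.1403, -0.1143, 0.0074, -0.4, -0.1, 16.6, 0.045],
[0.1684, -0.1372, 0.0089, -0.4, -0.1, 19.9, 0.045],
[0.1964, -0.1601, 0.0104, -0.4, -0.1, 23.2, 0.045],
[0.2245, -0.1829, 0.0118, -0.4, -0.1, 26.5, 0.045],
[0.2526, -0.2058, 0.0133, -0.4, -0.1, 29.8, 0.045],
```

View pics/t2.png

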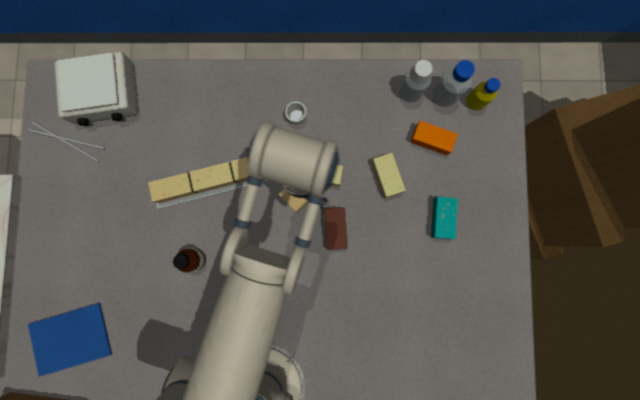

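The brick is held: opening 56 mm, and visible under the hand near (292,200). I move on over the left joint (J2).

Request:
play_rows(
  plan=[
    [[0.028,-0.023,0.0015,0,0,3.3,0.045],[0.056,-0.046,0.003,-0.2,-0.1,6.6,0.045],[0.084,-0.069,0.0045,-0.2,-0.1,10,0.045],[0.112,-0.0915,0.006,-0.2,-0.1,13.2,0.045],[0.14,-0.114,0.0075,-0.2,-0.1,16.6,0.045],[0.168,-0.137,0.009,-0.2,-0.1,20,0.045],[0.196,-0.16,0.0105,-0.2,-0.1,23.2,0.045],[0.2245,-0.183,0.012,-0.2,-0.1,26.5,0.045],[0.2526,-0.206,0.0133,-0.2,-0.1,29.8,0.045],[0.2526,-0.206,0.03,-0.2,-0.1,29.8,0.045],[0.2526,-0.206,0.06,-0.2,-0.1,29.8,0.045],[0.2526,-0.206,0.06,-0.2,-0.1,29.8,0.045]],
  ],
)

```text
time_s: 7.7
eef_pos: [0.5629, 0.2088, 0.1497]
eef_rot: [-3.138, 0.008, 0.262]
force: [-0.6, 0.1, -1.8]
gripper_width: 0.0566
```

```bash
python3 - <<'E'
from m import *
from h import *
for n in("scene","top"):
    p,d=manip.grab_frame(n);W=cloud(d,manip.get_calibration(n))
    cv2.imwrite(f"pics/{n}3.png",cv2.resize(p[180:380,240:520,::-1],None,fx=2.8,fy=2.8) if n=="scene" else p[:,:,::-1])
    print(n);rects(p,W,.11,.21)
plan([(.5649,.2096,.10,15,.045,4),(.5649,.2096,.083,15,.045,4)])
E
```

```text
scene
px [65.5 12.8] n 2760 ctr 788.1 -1962.8 size 796.5 52.5 long axis deg 0.3 z 0.1534 mean [  867.5 -1965.3]
px [308.   30.3] n 4334 ctr -146.4 -1123.0 size 1169.1 303.7 long axis deg -9.0 z 0.1646 mean [  -34.4 -1067.7]
px [465.4  26.1] n 1024 ctr -661.9 -682.1 size 274.0 160.5 long axis deg -6.0 z 0.1543 mean [-659.4 -724.9]
px [107.3  70.7] n 1665 ctr 862.6 -1153.3 size 495.3 15.2 long axis deg -65.0 z 0.1599 mean [  853.4 -1136.9]
px [550.5  72.3] n 167 ctr -645.7 -271.5 size 155.2 40.5 long axis deg 52.0 z 0.1318 mean [-613.5 -233.5]
px [614.5  90.8] n 915 ctr -639.1 -11.8 size 217.3 69.7 long axis deg -0.6 z 0.1601 mean [-610.3   13.9]
px [162.1 155.9] n 114 ctr 836.5 -507.9 size 52.5 37.8 long axis deg -0.1 z 0.1338 mean [ 840.7 -499.6]
px [367.6 261.1] n 310 ctr 593.6 177.4 size 97.1 37.2 long axis deg 49.2 z 0.1687 mean [590.1 171.5]
px [400.2 277.3] n 963 ctr 561.6 238.3 size 68.1 58.5 long axis deg 15.8 z 0.1718 mean [562.2 246. ]
top
px [187.8 171.9] n 452 ctr 572.3 176.5 size 58.2 53.7 long axis deg 14.7 z 0.1757 mean [570.7 173.7]
t 7.8 pos [0.5645 0.2094 0.1536] rot deg [-1.7979e+02  1.1000e-01  1.4980e+01] w 0.0565885768539413 F [ 0.7 -0.3 -0.8]
[0.0001, 0.0, 0.0134, -0.2, 0.1, -0.0, 0.045],
[0.0003, 0.0, 0.0268, -0.2, 0.1, -0.0, 0.045],
[0.0004, 0.0, 0.0402, -0.2, 0.1, -0.0, 0.045],
[0.0005, 0.0, 0.0536, -0.2, 0.1, -0.0, 0.045],
[0.0005, 0.0001, 0.0579, -0.2, 0.1, -0.0, 0.045],
[0.0005, 0.0001, 0.0621, -0.2, 0.1, -0.0, 0.045],
[0.0005, 0.0001, 0.0664, -0.2, 0.1, -0.0, 0.045],
[0.0005, 0.0001, 0.0706, -0.2, 0.1, -0.0, 0.045],
```

View pics/scene3.png

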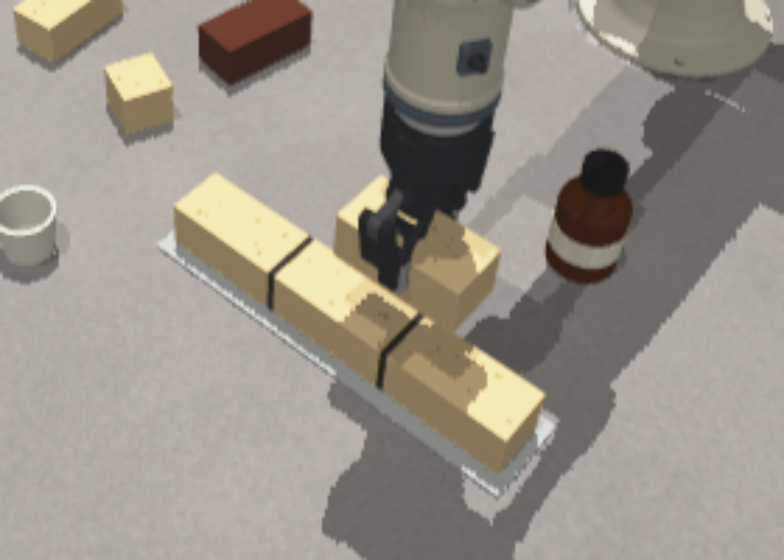

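The brick is held level over the left joint. The scene camera puts its far end at 116 mm from the course centre, against 117 mm expected. I descend.

Request:
play_rows(
  plan=[
    [[0,0,0.012,-0.2,0.1,0,0.045],[0,0,0.028,-0.2,0.1,0,0.045],[0.0003,0,0.044,-0.2,0.1,0,0.045],[0.0005,0,0.056,-0.2,0.1,0,0.045],[0.0005,0,0.063,-0.2,0.1,0,0.045],[0.0005,0,0.068,-0.2,0.1,0,0.045],[0.0005,0,0.07,-0.2,0.1,0,0.045],[0.0005,0,0.07,-0.2,0.1,0,0.045],[0.0005,0,0.07,-0.2,0.1,0,0.045]],
  ],
)

```text
time_s: 8.93
eef_pos: [0.5651, 0.2097, 0.0841]
eef_rot: [-3.141, -0.001, 0.261]
force: [-0.2, -0.4, -2.2]
gripper_width: 0.0565
```

```bash
python3 - <<'E'
from m import *
from h import *
p,d=manip.grab_frame("scene");cv2.imwrite("pics/s4.png",cv2.resize(p[200:380,270:480,::-1],None,fx=3.5,fy=3.5))
plan([(.5649,.2096,.081,15,.045,1)])
E
```

```text
t 8.975 pos [0.5651 0.2098 0.0841] rot deg [-1.7999e+02 -4.0000e-02  1.4980e+01] w 0.05647457004409418 F [ 0.3 -0.6 -1.9]
[-0.0002, 0.0001, 0.0031, -0.0, -0.0, -0.0, 0.045],
```

View pics/s4.png

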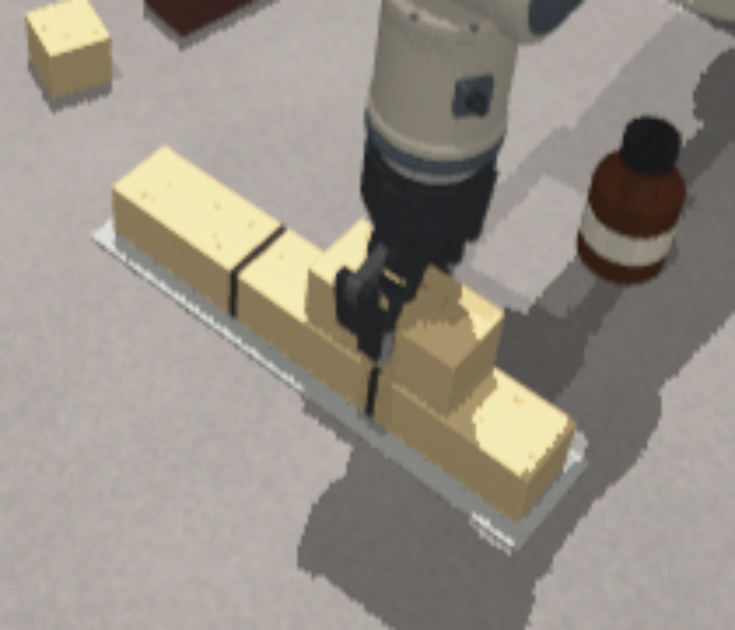

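It sits flush with the front faces and centred on the joint. I lower it in small steps, watching the force.

Request:
play_rows(
  plan=[
    [[0,0,0.001,0,0,0,0.045],[0,0,0.0015,0,0,0,0.045],[0,0,0.002,0,0,0,0.045],[0,0,0.002,0,0,0,0.045]],
  ],
)

```text
time_s: 9.48
eef_pos: [0.565, 0.2098, 0.082]
eef_rot: [-3.141, -0.0, 0.262]
force: [0.1, -0.1, -3.1]
gripper_width: 0.0564
```

Request:
play_rows(
  plan=[
    [[0,0,0.0005,0,0,0,0.045],[0,0,0.001,0,0,0,0.045],[0,0,0.0012,0,0,0,0.045],[0,0,0.0012,0,0,0,0.045]],
  ],
)

```text
time_s: 9.98
eef_pos: [0.565, 0.2097, 0.0808]
eef_rot: [-3.141, -0.0, 0.261]
force: [-0.6, 0.5, -1.3]
gripper_width: 0.0565
```

Request:
play_rows(
  plan=[
    [[0,0,0.0005,0,0,0,0.045],[0,0,0.001,0,0,0,0.045],[0,0,0.001,0,0,0,0.045]],
  ],
)

```text
time_s: 10.35
eef_pos: [0.565, 0.2097, 0.0797]
eef_rot: [-3.141, -0.0, 0.261]
force: [-0.2, -0.7, -2.4]
gripper_width: 0.056
```

Request:
play_rows(
  plan=[
    [[0,0,0.0005,0,0,0,0.045],[0,0,0.001,0,0,0,0.045],[0,0,0.001,0,0,0,0.045]],
  ],
)

```text
time_s: 10.72
eef_pos: [0.5651, 0.2097, 0.0792]
eef_rot: [-3.142, -0.001, 0.261]
force: [-1.4, -1.3, 1.7]
gripper_width: 0.0563
```

Contact: the force changed from -2.4 to +1.7 N and z stopped. I release slowly and rise.

Request:
play_rows(
  plan=[
    [[0,0,0,0,0,0,0.06],[0,0,0,0,0,0,0.066],[0,0,0,0,0,0,0.075],[0,0,0,0,0,0,0.085],[0,0,0,0,0,0,0.085],[0,0,-0.015,0,0,0,0.085],[0,0,-0.045,0,0,0,0.085],[0,0,-0.085,0,0,0,0.085],[0,0,-0.12,0,0,0,0.085],[0,0,-0.15,0,0,0,0.085]],
  ],
)

```text
time_s: 11.98
eef_pos: [0.5651, 0.2097, 0.2325]
eef_rot: [-3.141, -0.003, 0.262]
force: [0.2, 0.1, -0.2]
gripper_width: 0.0849
```

```bash
python3 - <<'E'
from m import *
plan([(.53,.0,.24,-15,.085,5),(.59,-.22,.24,-60,.085,6)])
E
```

```text
t 11.975 pos [0.5651 0.2097 0.2325] rot deg [-179.99   -0.2    14.98] w 0.08490291484441682 F [ 0.2  0.1 -0.2]
[-0.0176, 0.0387, -0.0016, -0.0, -0.2, 6.0, 0.085],
[-0.0352, 0.0774, -0.0031, -0.0, -0.2, 12.0, 0.085],
[-0.0529, 0.1161, -0.0047, -0.0, -0.2, 18.0, 0.085],
[-0.0705, 0.1548, -0.0063, -0.1, -0.2, 24.0, 0.085],
[-0.0881, 0.1935, -0.0079, -0.1, -0.2, 30.0, 0.085],
[-0.0879, 0.2315, -0.0079, -0.1, -0.2, 37.5, 0.085],
[-0.0878, 0.2695, -0.0079, -0.1, -0.2, 45.0, 0.085],
[-0.0876, 0.3075, -0.0079, -0.1, -0.2, 52.5, 0.085],
[-0.0874, 0.3455, -0.0079, -0.1, -0.2, 60.0, 0.085],
[-0.0872, 0.3835, -0.0079, -0.1, -0.2, 67.5, 0.085],
[-0.087, 0.4216, -0.0079, -0.1, -0.2, 75.0, 0.085],
```

Request:
play_rows(
  plan=[
    [[-0.018,0.039,-0.002,0,0,6,0.085],[-0.035,0.077,-0.003,0,0,12,0.085],[-0.053,0.116,-0.005,0,0,18,0.085],[-0.07,0.155,-0.006,0,0,24,0.085],[-0.088,0.1935,-0.008,0,0,30,0.085],[-0.088,0.2315,-0.008,0,0,37.5,0.085],[-0.088,0.2695,-0.008,0,0,45,0.085],[-0.088,0.3075,-0.008,0,0,52.5,0.085],[-0.087,0.3455,-0.008,0,0,60,0.085],[-0.087,0.3835,-0.008,0,0,67.5,0.085],[-0.087,0.4216,-0.008,0,0,75,0.085],[-0.087,0.4216,-0.008,0,0,75,0.085]],
  ],
)

```text
time_s: 13.48
eef_pos: [0.59, -0.2225, 0.2403]
eef_rot: [-3.139, -0.001, -1.051]
force: [-0.4, 0.6, 0.5]
gripper_width: 0.0851
```

```bash
python3 - <<'E'
from m import *
from h import *
for n in("scene","top"):
    p,d=manip.grab_frame(n);W=cloud(d,manip.get_calibration(n))
    cv2.imwrite(f"pics/{n}5.png",p[:,:,::-1])
    print(n);W2=W.copy();W2[(W[...,0]<.3)|(W[...,0]>.75)|(abs(W[...,1])>.5)]=np.nan
    rects(p,W2,.035,.085);rects(p,W2,.085,.115)
plan([(.590,-.3473,.20,-71.2,.085,3),(.590,-.3473,.028,-71.2,.085,8)])
E
```

```text
scene
px [263.7 179.5] n 541 ctr 590.3 -344.2 size 119.0 63.7 long axis deg 19.4 z 0.0478 mean [ 593.7 -337.7]
px [289.  208.9] n 324 ctr 592.4 -182.2 size 61.4 55.2 long axis deg 83.1 z 0.048 mean [ 594.7 -177.7]
px [324.7 260.6] n 923 ctr 613.2 38.7 size 116.1 59.1 long axis deg -75.5 z 0.0523 mean [616.6  41.8]
px [388.  306.8] n 1905 ctr 567.3 210.7 size 238.4 60.4 long axis deg -75.1 z 0.0527 mean [573.3 233.2]
px [385.4 287.3] n 1303 ctr 566.3 210.2 size 114.9 60.5 long axis deg -74.7 z 0.1024 mean [569.6 215.2]
top
px [430.1 134.7] n 503 ctr 702.4 -466.4 size 89.3 51.6 long axis deg 69.3 z 0.0485 mean [ 702.7 -462.2]
px [251.8 165.7] n 822 ctr 611.4 36.7 size 115.8 58.0 long axis deg -74.8 z 0.0527 mean [610.5  36.9]
px [390.6 176.5] n 728 ctr 589.9 -347.3 size 113.4 58.6 long axis deg 19.1 z 0.0486 mean [ 583.4 -351.1]
px [220. 174.] n 445 ctr 587.8 124.8 size 58.1 57.9 long axis deg -74.4 z 0.0529 mean [586.4 125.7]
px [332.9 177.5] n 219 ctr 587.6 -186.3 size 55.4 46.0 long axis deg 82.5 z 0.0484 mean [ 579.5 -190.6]
px [158.2 190.3] n 338 ctr 542.8 290.9 size 63.3 57.5 long axis deg -74.6 z 0.0523 mean [538.9 298.6]
px [185.  178.9] n 910 ctr 564.8 207.4 size 115.5 57.5 long axis deg -74.9 z 0.1028 mean [564.3 206.1]
t 13.575 pos [ 0.59   -0.2201  0.2408] rot deg [-1.7977e+02 -4.0000e-02 -5.9980e+01] w 0.08493038216737529 F [ 0.1  0.3 -0. ]
[0.0367, 0.0213, 0.0135, -0.2, -0.0, 3.7, 0.085],
[0.0734, 0.0425, 0.0271, -0.2, -0.0, 7.5, 0.085],
[0.1101, 0.0638, 0.0406, -0.2, -0.0, 11.2, 0.085],
[0.1101, 0.0639, 0.0621, -0.2, -0.0, 11.2, 0.085],
[0.1101, 0.064, 0.0836, -0.2, -0.0, 11.2, 0.085],
[0.1101, 0.0641, 0.1051, -0.2, -0.0, 11.2, 0.085],
[0.1101, 0.0642, 0.1266, -0.2, -0.0, 11.2, 0.085],
[0.1101, 0.0642, 0.1481, -0.2, -0.0, 11.2, 0.085],
[0.1101, 0.0643, 0.1696, -0.2, -0.0, 11.2, 0.085],
[0.11, 0.0644, 0.1911, -0.2, -0.0, 11.2, 0.085],
[0.11, 0.0645, 0.2126, -0.2, -0.0, 11.2, 0.085],
```

View pics/top5.png

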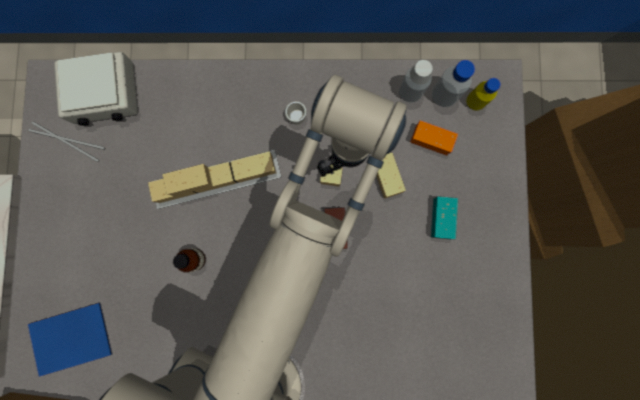

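View pics/scene5.png

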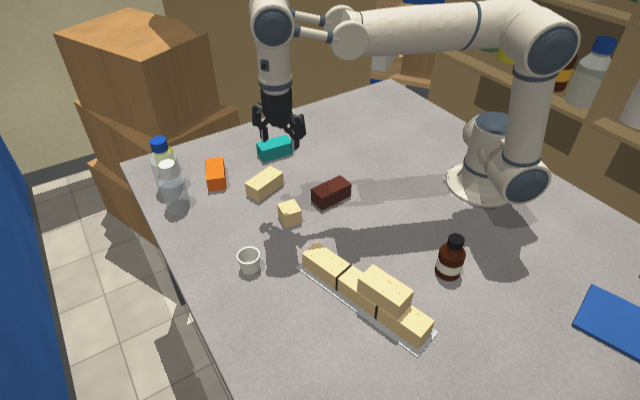

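The first brick is placed flat with its top at about 104 mm, in line, and roughly 2 mm short towards the middle. The cause was that I read the pose before the arm had settled. The bottle is standing. Brick A is unchanged at (590,-347).

Request:
play_rows(
  plan=[
    [[0.037,0.021,0.0135,-0.2,0,3.7,0.085],[0.073,0.0425,0.027,-0.2,0,7.5,0.085],[0.11,0.064,0.04,-0.2,0,11.2,0.085],[0.11,0.064,0.062,-0.2,0,11.2,0.085],[0.11,0.064,0.09,-0.2,0,11.2,0.085],[0.11,0.064,0.12,-0.2,0,11.2,0.085],[0.11,0.064,0.15,-0.2,0,11.2,0.085],[0.11,0.064,0.15,-0.2,0,11.2,0.085],[0.11,0.064,0.15,-0.2,0,11.2,0.085]],
  ],
)

```text
time_s: 14.7
eef_pos: [0.5909, -0.3468, 0.0928]
eef_rot: [-3.14, -0.002, -1.241]
force: [-0.2, -0.5, -1.1]
gripper_width: 0.0849
```

```bash
python3 - <<'E'
from m import *
from h import *
p,d=manip.grab_frame("scene");cv2.imwrite("pics/s6.png",cv2.resize(p[60:280,180:420,::-1],None,fx=2.6,fy=2.6))
plan([(.590,-.3473,.027,-71.2,.085,1)])
E
```

```text
t 14.75 pos [ 0.5912 -0.3471  0.0934] rot deg [-179.84   -0.18  -71.13] w 0.08476073110549807 F [-0.5 -0.8 -0.1]
[-0.0004, 0.0014, 0.0664, -0.2, -0.2, 0.1, 0.085],
```

View pics/s6.png

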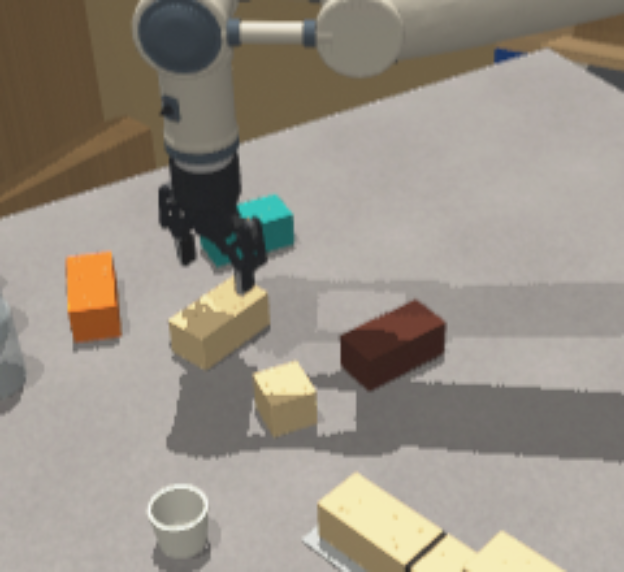

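The gripper straddles the remaining full pale brick at crop (220,322), across its width and clear of its neighbours. I descend and grip.

Request:
play_rows(
  plan=[
    [[0,0.001,0.015,-0.2,-0.2,0,0.085],[0,0.0014,0.032,-0.2,-0.2,0,0.085],[0,0.0014,0.048,-0.2,-0.2,0,0.085],[0,0.0014,0.058,-0.2,-0.2,0,0.085],[0,0.0014,0.064,-0.2,-0.2,0,0.085],[0,0.0014,0.066,-0.2,-0.2,0,0.085],[0,0.0014,0.066,-0.2,-0.2,0,0.085],[0,0.0014,0.066,-0.2,-0.2,0,0.045],[0,0.0014,0.066,-0.2,-0.2,0,0.045],[0,0.0014,0.066,-0.2,-0.2,0,0.045],[0,0.0014,0.066,-0.2,-0.2,0,0.045],[0,0.0014,0.066,-0.2,-0.2,0,0.045]],
  ],
  newtons=60,
)

```text
time_s: 16.25
eef_pos: [0.5905, -0.3479, 0.0283]
eef_rot: [-3.141, -0.001, -1.241]
force: [-0.2, 0.0, 5.5]
gripper_width: 0.0563
```

```bash
python3 - <<'E'
from m import *
plan([(.590,-.347,.21,-71.2,.045,5),(.57,-.14,.21,-25,.045,6)])
E
```

```text
t 16.25 pos [ 0.5905 -0.3479  0.0283] rot deg [-1.7999e+02 -3.0000e-02 -7.1130e+01] w 0.05625391460276198 F [-0.2  0.   5.5]
[-0.0002, 0.0, -0.0363, -0.0, -0.0, 0.0, 0.045],
[-0.0004, 0.0, -0.0727, -0.0, -0.0, 0.0, 0.045],
[-0.0005, 0.0001, -0.109, -0.0, -0.0, 0.0, 0.045],
[-0.0007, 0.0001, -0.1454, -0.0, -0.0, 0.1, 0.045],
[-0.0009, 0.0001, -0.1817, -0.0, -0.0, 0.1, 0.045],
[-0.0346, -0.0079, -0.1817, -0.0, -0.0, -7.6, 0.045],
[-0.0684, -0.0159, -0.1817, -0.0, -0.0, -15.3, 0.045],
[-0.1021, -0.0239, -0.1818, -0.0, -0.0, -23.0, 0.045],
[-0.1358, -0.0319, -0.1818, -0.0, -0.0, -30.7, 0.045],
[-0.1695, -0.0399, -0.1818, 0.0, -0.0, -38.4, 0.045],
[-0.2032, -0.0479, -0.1818, 0.0, -0.0, -46.1, 0.045],
```

Request:
play_rows(
  plan=[
    [[0,0,-0.02,0,0,0,0.045],[0,0,-0.055,0,0,0,0.045],[0,0,-0.095,0,0,0,0.045],[0,0,-0.135,0,0,0,0.045],[0,0,-0.165,0,0,0,0.045],[-0.001,0,-0.182,0,0,0,0.045],[-0.035,-0.008,-0.182,0,0,-7.6,0.045],[-0.068,-0.016,-0.182,0,0,-15.3,0.045],[-0.102,-0.024,-0.182,0,0,-23,0.045],[-0.136,-0.032,-0.182,0,0,-30.7,0.045],[-0.17,-0.04,-0.182,0,0,-38.4,0.045],[-0.203,-0.048,-0.182,0,0,-46.1,0.045]],
  ],
)

```text
time_s: 17.75
eef_pos: [0.5695, -0.1389, 0.2092]
eef_rot: [3.141, 0.002, -0.432]
force: [0.0, -1.2, -3.0]
gripper_width: 0.0562
```

```bash
python3 - <<'E'
from m import *
manip.grab_frame("top");manip.grab_frame("top")
plan([(.5959,.0936,.21,15,.045,6),(.5959,.0936,.15,15,.045,3)])
E
```

```text
t 17.85 pos [ 0.5697 -0.1369  0.2097] rot deg [-1.7995e+02  9.0000e-02 -2.4680e+01] w 0.05625988083103241 F [-0.4 -0.2 -2.4]
[-0.0121, -0.0367, -0.0, -0.1, 0.1, -6.6, 0.045],
[-0.0241, -0.0735, -0.0, -0.1, 0.1, -13.2, 0.045],
[-0.0362, -0.1102, -0.0, -0.1, 0.1, -19.8, 0.045],
[-0.0483, -0.1469, -0.0, -0.1, 0.1, -26.5, 0.045],
[-0.0603, -0.1836, -0.0, -0.1, 0.1, -33.1, 0.045],
[-0.0724, -0.2204, -0.0, -0.1, 0.1, -39.7, 0.045],
[-0.0724, -0.2204, 0.02, -0.1, 0.1, -39.7, 0.045],
[-0.0724, -0.2203, 0.04, -0.1, 0.1, -39.7, 0.045],
[-0.0723, -0.2203, 0.06, -0.1, 0.1, -39.7, 0.045],
```

Request:
play_rows(
  plan=[
    [[-0.012,-0.037,0,0,0.1,-6.6,0.045],[-0.024,-0.0735,0,0,0.1,-13.2,0.045],[-0.036,-0.11,0,0,0.1,-19.8,0.045],[-0.048,-0.147,0,0,0.1,-26.5,0.045],[-0.06,-0.184,0,0,0.1,-33.1,0.045],[-0.0724,-0.2203,0,0,0.1,-39.7,0.045],[-0.0724,-0.2203,0.02,0,0.1,-39.7,0.045],[-0.0724,-0.2203,0.04,0,0.1,-39.7,0.045],[-0.0724,-0.2203,0.05,0,0.1,-39.7,0.045],[-0.0724,-0.2203,0.05,0,0.1,-39.7,0.045],[-0.0724,-0.2203,0.05,0,0.1,-39.7,0.045]],
  ],
)

```text
time_s: 19.23
eef_pos: [0.5961, 0.093, 0.1607]
eef_rot: [-3.141, -0.002, 0.261]
force: [0.2, -0.3, -3.1]
gripper_width: 0.0562
```

```bash
python3 - <<'E'
from m import *
from h import *
for n in("scene","top"):
    p,d=manip.grab_frame(n);W=cloud(d,manip.get_calibration(n))
    if n=="scene": cv2.imwrite(f"pics/{n}7.png",cv2.resize(p[200:380,270:480,::-1],None,fx=3.5,fy=3.5))
    W[(W[...,0]<.45)|(W[...,0]>.75)|(abs(W[...,1])>.4)]=np.nan
    print(n);rects(p,W,.175,.19);rects(p,W,.085,.115)
plan([(.5959,.0936,.0873,15,.045,1)])
E
```

```text
scene
px [355.7 240.5] n 555 ctr 589.1 117.4 size 72.5 60.8 long axis deg -75.6 z 0.1811 mean [589.1 124.3]
px [385.4 287.3] n 1302 ctr 566.2 209.7 size 115.2 59.4 long axis deg -75.3 z 0.1024 mean [569.5 215.3]
top
px [233.1 159.1] n 402 ctr 603.9 62.1 size 58.0 48.6 long axis deg 14.8 z 0.1812 mean [602.8  59.3]
px [181.9 179.6] n 754 ctr 563.3 214.5 size 100.1 58.0 long axis deg -75.1 z 0.1027 mean [562.2 214.5]
t 19.325 pos [0.5963 0.0933 0.1611] rot deg [-1.7995e+02 -1.6000e-01  1.4990e+01] w 0.056087376799310036 F [ 0.7 -0.1 -1.8]
[-0.0005, -0.0003, 0.0738, -0.0, -0.2, -0.0, 0.045],
```

View pics/scene7.png

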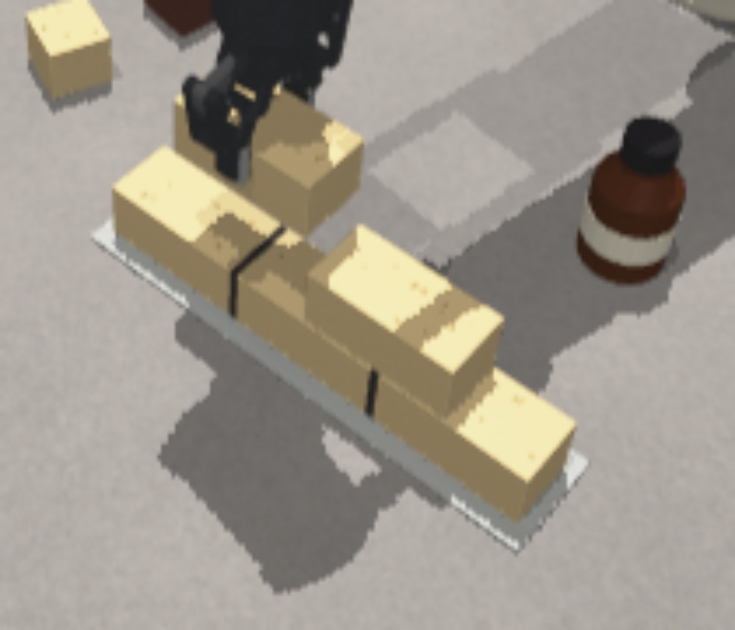

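The second brick hangs level over the right joint with a small gap to the first. I descend with about 0.7 mm bias away from it.

Request:
play_rows(
  plan=[
    [[-0.0003,0.0004,0.014,0,-0.1,0,0.045],[-0.0005,0.0004,0.03,0,-0.2,0,0.045],[-0.0005,0.0004,0.046,0,-0.2,0,0.045],[-0.0005,0.0004,0.058,0,-0.2,0,0.045],[-0.0005,0.0004,0.067,0,-0.2,0,0.045],[-0.0005,0.0004,0.073,0,-0.2,0,0.045],[-0.0005,0.0004,0.075,0,-0.2,0,0.045],[-0.0005,0.0004,0.075,0,-0.2,0,0.045],[-0.0005,0.0004,0.075,0,-0.2,0,0.045]],
  ],
)

```text
time_s: 20.45
eef_pos: [0.5964, 0.0929, 0.0868]
eef_rot: [-3.141, -0.0, 0.262]
force: [0.3, -0.4, -2.5]
gripper_width: 0.056
```

```bash
python3 - <<'E'
from m import *
from h import *
p,d=manip.grab_frame("scene");cv2.imwrite("pics/s8.png",cv2.resize(p[200:380,270:480,::-1],None,fx=3.5,fy=3.5))
plan([(.5959,.0936,.083,15,.045,1)])
E
```

```text
t 20.5 pos [0.5964 0.0929 0.0867] rot deg [-1.7997e+02 -1.0000e-02  1.4990e+01] w 0.05647046069482691 F [ 0.9  0.1 -1.5]
[-0.0003, -0.0008, 0.0037, -0.0, -0.0, -0.0, 0.045],
```

View pics/s8.png

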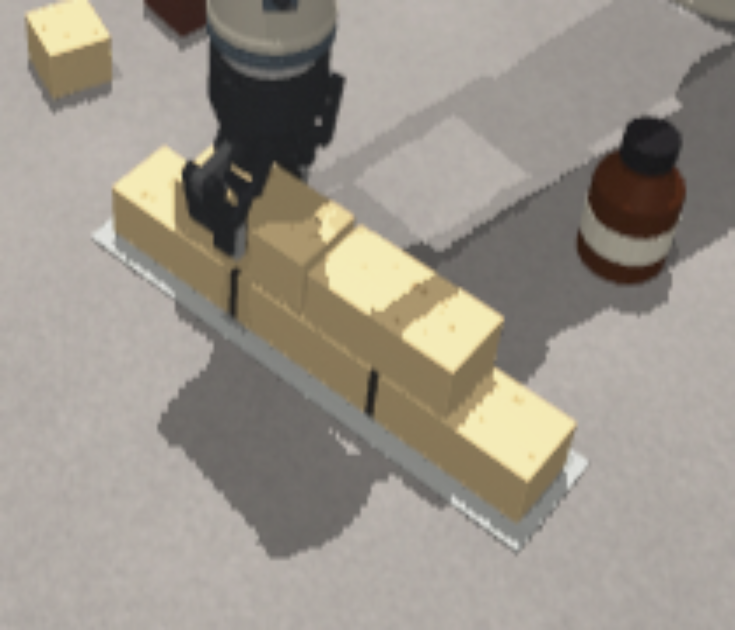

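Request:
play_rows(
  plan=[
    [[-0.0002,0,0.001,0,0,0,0.045],[-0.0002,0,0.002,0,0,0,0.045],[-0.0002,0,0.003,0,0,0,0.045],[-0.0002,0,0.003,0,0,0,0.045]],
  ],
)

```text
time_s: 21.0
eef_pos: [0.5961, 0.0929, 0.0835]
eef_rot: [-3.141, 0.0, 0.262]
force: [0.6, 0.2, -3.4]
gripper_width: 0.0559
```

Request:
play_rows(
  plan=[
    [[0,0,0.0005,0,0,0,0.045],[0,0,0.001,0,0,0,0.045],[0,0,0.001,0,0,0,0.045]],
  ],
)

```text
time_s: 21.38
eef_pos: [0.596, 0.0929, 0.0824]
eef_rot: [-3.141, 0.0, 0.262]
force: [0.4, -1.0, -2.8]
gripper_width: 0.0562
```

Request:
play_rows(
  plan=[
    [[0,0,0.0005,0,0,0,0.045],[0,0,0.001,0,0,0,0.045],[0,0,0.001,0,0,0,0.045]],
  ],
)

```text
time_s: 21.75
eef_pos: [0.5961, 0.0929, 0.0822]
eef_rot: [-3.141, -0.0, 0.262]
force: [-3.0, -0.4, 2.5]
gripper_width: 0.0562
```

Contact. I release and rise.

Request:
play_rows(
  plan=[
    [[0,0,0,0,0,0,0.06],[0,0,0,0,0,0,0.066],[0,0,0,0,0,0,0.075],[0,0,0,0,0,0,0.085],[0,0,0,0,0,0,0.085],[0,0,-0.015,0,0,0,0.085],[0,0,-0.045,0,0,0,0.085],[0,0,-0.085,0,0,0,0.085],[0,0.03,-0.12,0,0,0,0.085],[-0.02,0.08,-0.15,0,0,0,0.085],[-0.06,0.13,-0.15,0,0,0,0.085],[-0.1,0.18,-0.15,0,0,0,0.085]],
  ],
)

```text
time_s: 23.25
eef_pos: [0.5468, -0.1057, 0.2341]
eef_rot: [3.141, -0.003, 0.262]
force: [0.6, -0.4, -0.1]
gripper_width: 0.0851
```

Request:
play_rows(
  plan=[
    [[-0.02,0.04,0,0,0,0,0.085],[-0.04,0.08,0,0,0,0,0.085],[-0.06,0.12,0,0,0,0,0.085],[-0.06,0.15,0,0,0,0,0.085],[-0.06,0.15,0,0,0,0,0.085]],
  ],
)

```text
time_s: 23.88
eef_pos: [0.5274, -0.268, 0.2348]
eef_rot: [3.14, -0.003, 0.259]
force: [-0.5, 0.4, -0.6]
gripper_width: 0.085
```

```bash
python3 - <<'E'
from m import *
from h import *
for n in("scene","top"):
    p,d=manip.grab_frame(n);W=cloud(d,manip.get_calibration(n))
    a=p[200:380,270:480] if n=="scene" else p[130:280,130:300]
    cv2.imwrite(f"pics/{n}9.png",cv2.resize(a[:,:,::-1],None,fx=3.5,fy=3.5,interpolation=cv2.INTER_CUBIC))
    W[(W[...,0]<.45)|(W[...,0]>.75)|(abs(W[...,1])>.4)]=np.nan
    print(n);rects(p,W,.035,.08);rects(p,W,.085,.115)
plan([])
E
```

```text
scene
px [289.  208.9] n 320 ctr 592.8 -182.1 size 59.6 54.7 long axis deg 83.7 z 0.0481 mean [ 595.  -177.7]
px [373.6 298.1] n 2191 ctr 581.5 154.7 size 354.6 61.1 long axis deg -75.1 z 0.0528 mean [587.  193.9]
px [366.9 275. ] n 2375 ctr 581.6 153.8 size 232.0 60.7 long axis deg -74.9 z 0.1024 mean [583.4 163.8]
top
px [261.2 163.4] n 476 ctr 618.6 10.0 size 61.0 57.5 long axis deg -74.3 z 0.0525 mean [617.1  10.6]
px [326.9 171.9] n 190 ctr 593.4 -174.7 size 52.7 32.5 long axis deg -7.4 z 0.0489 mean [ 595.1 -173.7]
px [158.2 190.4] n 340 ctr 543.2 290.8 size 65.5 57.4 long axis deg -75.3 z 0.0528 mean [538.8 298.4]
px [206.4 173.5] n 1844 ctr 580.1 149.8 size 231.3 58.6 long axis deg -75.4 z 0.1026 mean [579.3 149. ]
t 23.975 pos [ 0.5277 -0.2659  0.2349] rot deg [179.95  -0.19  15.01] w 0.0850468825581785 F [-0.7 -0.4  0.6]
```

View pics/scene9.png

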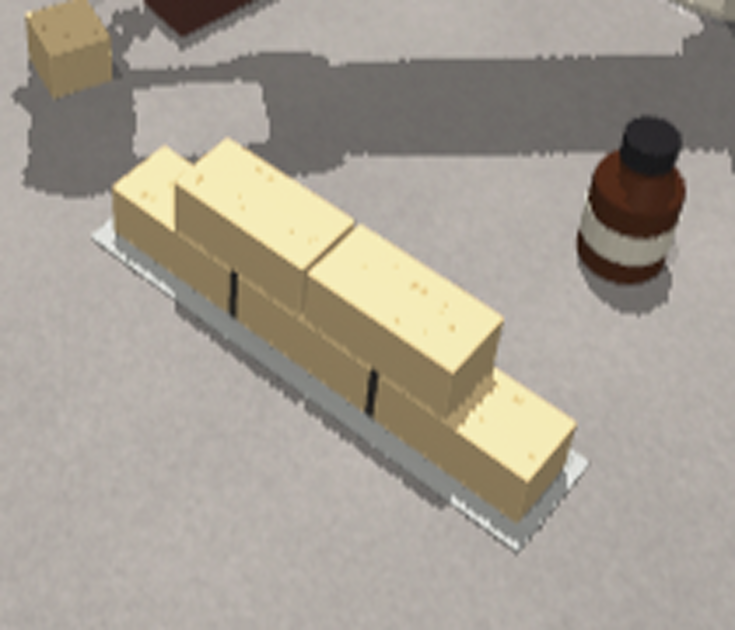

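View pics/top9.png

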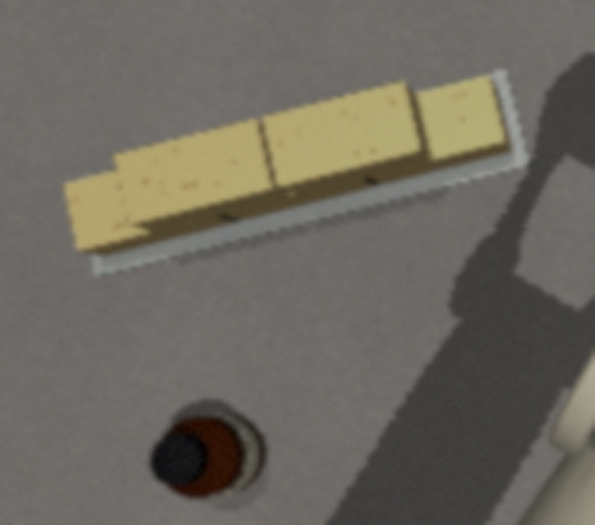

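Both bricks lie flat (top about 104 mm) over the joints, in line to within 0.3°. The left brick is about 2 mm toward the middle, leaving a gap of about 3.5 mm instead of 6. That is about the camera's accuracy, and regripping would risk disturbing good work. The bottle is standing and the arm is clear, so I hand in.

```bash
python3 -c "
from workcell import manip
print(manip.job_done(), manip.observe()['time_s'])"
```

```text
the job is handed in; nothing more can be done
the job is handed in; nothing more can be done
```

I laid both full-length pale bricks flat on the first course, one over each joint. Each was lowered in steps of about 1 mm until the wrist force showed contact, then released. I handed the job in at about 24 s of the 48 s allowed.

**Last checks:**
- **Height and line:** in both cameras the tops are at about 104 mm, and the new course is in line with the first to about 0.3°. The front faces look flush.
- **Centring:** the pair is centred on the course to about 1 mm. The brick over the right joint (as seen from the robot) is centred to within about 1 mm.
- **Off nominal:** the brick over the left joint sits about 2 mm toward the middle. The gap between the two reads about 3–4 mm instead of 6 mm. The cause was a pose I read before the arm had settled at the first grasp. I left it rather than regrip, since the calibration itself is only good to about 2 mm.
- **Surroundings:** the bottle is standing where it was. I did not touch the half brick, dark brick, orange brick or turquoise brick, and the gripper was clear of everything. `job_done` gives no verdict.

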